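# Zero the portion scale for a mill refill

### The job

Get the portion scale ready to weigh out a pepper refill in the copper pour cup that stands on its pan: press the green on key, then the white grams key, then the blue tare key, one at a time, each right down and let up again before the next. Leave the orange ounces key alone, and do not touch the pan or the cup or disturb the shaker, the mill and the ramekin. Finish with the hand clear of everything.

Things in the scene. Friction and masses are not known exactly. Their poses are not given: they have to be found in the camera images.
- scale: Portion scale, immovable: 290 (x) x 230 mm (y). Origin: underside centre, on the counter; x points from the keypad edge (operator's side) to the back, +y to the operator's left. The front 100 mm is a dark panel rising backwards at 14 degrees from 22 mm high (x = -145 mm) to 47 mm, with a display and a row of four keys 44 mm apart; from the operator's left: green, white, orange, blue.
- pan: Square-cornered stainless weighing pan, 190 (x) x 230 (y) x 6 mm, carried by the scale. Origin: centre of its underside, 58 mm above the counter; its top is at 64 mm, its front edge 73 mm behind the row of keys. Not to be touched by the robot (more than 1.5 N on it or on the cup is a fault).
- key_on_top (a point): Top centre of the green 'on' key (white power sign), at y = +66 mm on the scale, 36 mm above the counter when up; sinks with the key. Cap 20 (along the slope) x 25 mm, 7 mm proud of the panel. Its z axis is the panel's normal, leaning 14 degrees from vertical to the operator; a push straight down works too. 19 mm gaps between caps: press with shut fingers.
- key_on (a joint): Travel of the green 'on' key in m: 0 up, 0.005 fully down (cap still 2 mm proud). A spring returns it: about 0.8 N starts it, 3.6 N holds it fully down. Counts as pressed when past 3.5 mm of travel for 0.1 s, with the other keys up (under 1.5 mm).
- key_grams_top (a point): Top centre of the white 'grams' key (one black dot), at y = +22 mm on the scale, 36 mm above the counter when up; sinks with the key. Cap 20 (along the slope) x 25 mm, 7 mm proud of the panel. Its z axis is the panel's normal, leaning 14 degrees from vertical to the operator; a push straight down works too. 19 mm gaps between caps: press with shut fingers.
- key_grams (a joint): Travel of the white 'grams' key in m: 0 up, 0.005 fully down (cap still 2 mm proud). A spring returns it: about 0.8 N starts it, 3.6 N holds it fully down. Counts as pressed when past 3.5 mm of travel for 0.1 s, with the other keys up (under 1.5 mm).
- key_ounces_top (a point): Top centre of the orange 'ounces' key (two black dots), at y = -22 mm on the scale, 36 mm above the counter when up; sinks with the key. Cap 20 (along the slope) x 25 mm, 7 mm proud of the panel. Its z axis is the panel's normal, leaning 14 degrees from vertical to the operator; a push straight down works too. 19 mm gaps between caps: press with shut fingers.
- key_ounces (a joint): Travel of the orange 'ounces' key in m: 0 up, 0.005 fully down (cap still 2 mm proud). A spring returns it: about 0.8 N starts it, 3.6 N holds it fully down. Must not be pressed.
- key_tare_top (a point): Top centre of the blue 'tare' key (white arrows), at y = -66 mm on the scale, 36 mm above the counter when up; sinks with the key. Cap 20 (along the slope) x 25 mm, 7 mm proud of the panel. Its z axis is the panel's normal, leaning 14 degrees from vertical to the operator; a push straight down works too. 19 mm gaps between caps: press with shut fingers.
- key_tare (a joint): Travel of the blue 'tare' key in m: 0 up, 0.005 fully down (cap still 2 mm proud). A spring returns it: about 0.8 N starts it, 3.6 N holds it fully down. Counts as pressed when past 3.5 mm of travel for 0.1 s, with the other keys up (under 1.5 mm).
- pour_cup: Copper pour cup with a brass loop handle (towards its -x, reaching 57 mm from the centre) and a small lip (+x), body 68 mm across, 56 mm high, about 0.22 kg, standing empty on the pan. Origin: centre of its foot. It stays where it is.
- salt_shaker: Cobalt blue glass salt shaker with a steel cap, 50 mm across, 85 mm high, loose on the counter beside the scale. Origin: centre of its foot. Bystander.
- pepper_mill: Stainless steel pepper mill, 56 mm across, 160 mm high, loose on the counter beside the scale. Origin: centre of its foot. Bystander.
- ramekin: Bone white ramekin, 82 mm across, 45 mm high, loose on the counter beside the scale. Origin: centre of its foot. Bystander.
- spice_well: Spice well in the counter at the robot's left, 300 (x) x 240 (y) mm, under a closed walnut lid whose top is 34 mm (its brass hinges 40 mm) above the counter. Origin: centre of its underside. Not needed for the job.

How it is judged:
On the way, in this order (a step that is already met when the one before it is completed fails the run):
1. the green on key is pressed right down, alone (value of joint key_on above 0.0035 m and value of joint each of key_grams, key_ounces, key_tare below 0.0015 m), for 0.1 s.
2. the on key is up again and the white grams key is pressed right down, alone (value of joint key_grams above 0.0035 m and value of joint each of key_on, key_ounces, key_tare below 0.0015 m), for 0.1 s.
3. the grams key is up again and the blue tare key is pressed right down, alone, the cup standing untouched on the pan (value of joint key_tare above 0.0035 m and value of joint each of key_on, key_grams, key_ounces below 0.0015 m and z of pour_cup in the frame of pan between 0.003 and 0.009 m and distance of pour_cup from where it was at the start of the episode below 0.01 m and angle between pour_cup's own z axis and vertical below 0.1 rad and linear speed of pour_cup below 0.02 m/s), for 0.1 s.
At the end, for the whole second after the job is handed in: All four keys are up again (under 1 mm of travel), the pour cup stands upright and still on the pan within 10 mm of where it was, and the shaker, mill and ramekin stand upright within 15 mm of where they were (value of joint each of key_on, key_grams, key_ounces, key_tare below 0.001 m and z of pour_cup in the frame of pan between 0.003 and 0.009 m and distance of pour_cup from where it was at the start of the episode below 0.01 m and angle between each of pour_cup, salt_shaker, pepper_mill, ramekin's own z axis and vertical below 0.1 rad and linear speed of pour_cup below 0.02 m/s and distance of each of salt_shaker, pepper_mill, ramekin from where it was at the start of the episode below 0.015 m); the robot touches nothing.
It fails at once if the orange ounces key is pressed (over 2.5 mm) (value of joint key_ounces above 0.0025 m).
It fails at once if two keys are pressed at once (both over 2.5 mm) (value of joint each of key_on, key_grams above 0.0025 m or value of joint each of key_on, key_ounces above 0.0025 m or value of joint each of key_on, key_tare above 0.0025 m or value of joint each of key_grams, key_ounces above 0.0025 m or value of joint each of key_grams, key_tare above 0.0025 m or value of joint each of key_ounces, key_tare above 0.0025 m).
It fails at once if the robot touches the pan or the pour cup (over 1.5 N) (contact force between any of the fingers, the arm and pan above 1.5 N or contact force between any of the fingers, the arm and pour_cup above 1.5 N).
It fails at once if the pour cup is lifted, shifted over 10 mm or tipped (distance of pour_cup from where it was at the start of the episode above 0.01 m or angle between pour_cup's own z axis and vertical above 0.25 rad).
It fails at once if the salt shaker, the pepper mill or the ramekin is lifted, shifted over 15 mm or tipped (distance of any of salt_shaker, pepper_mill, ramekin from where it was at the start of the episode above 0.015 m or angle between any of salt_shaker, pepper_mill, ramekin's own z axis and vertical above 0.25 rad).
It also fails if it takes over 45 s, if anything falls off the work surface, if the arm or the gripper's body presses on something with over 40 N, if the wrist force passes 120 N, or if a joint passes its speed limit or range.

### The arm

A 7-joint arm with a two-finger parallel gripper is mounted at the origin on the work surface. World frame = base frame: x ahead of the robot, y to its left, z up, the work surface at z = 0. Lengths are in m, angles in rad, forces in N, time in s.
With the tool pointing down it reaches from about 0.425 to 0.925 m from the base axis. Payload 6.8 kg.
Tool frame: the origin (TCP) lies at the very end of the fingers, on their centre line; the grasp point (between the pads) lies 19 mm behind it; z points along the fingers, y is the line along which they close (so a half turn about z gives the same grasp; the last joint's range is limited). The gripper opens to 85 mm and grips with 20 to 120 N. Pads are 22 mm wide; open, the fingers measure 114 mm over their backs; the gripper's body (76 mm by 85 mm) begins 54 mm behind the grasp point. The pads swing forward as they close: fully open they stand 13 mm farther back than shut.
Start: joints at [-1.353, 0.477, 0.022, 1.555, -0.011, 1.109, -0.083], TCP at [0.216, 0.64, 0.231] pointing down, gripper open.
Joint ranges: [-2.96, 2.96], [-0.34, 2.1], [-1.41, 1.46], [0.24, 2.44], [-1.37, 4.51], [0.17, 1.92], [-2.96, 2.96]. Speed limits (rad/s): [2.39, 2.39, 3.14, 3.14, 3.14, 3.14, 3.14].

### API

Orientations are given as a rotation vector (axis times angle).
In Python, from bench import monitor, optics, r gives the robot as it stands.
- The arm moves only by the shell command python3 -m crank 'ROWS' [OPENING] [FORCE]. ROWS is JSON, a list of rows, each a list of 2 entries, a list of its own where there are three numbers: the shift along the tool's x, y, z in cm, then the turn, a rotation vector about the tool's x, y, z in rad. A call has 1 to 5 rows; each row shifts and turns the commanded pose from where the row before left it, along the tool's axes as they then stand; what a row does not reach is not made up. A row lasts 1/10 s, in which the tool goes at most 50 mm and 8.59 degrees, less where a joint would pass 70% of its speed; a pose out of reach is approached as far as the arm can. A call is refused whole if a number of a shift passes 5 or a number of a turn 0.15, either way. A call with a gripper value outside its range is refused whole. OPENING is the finger opening in cm, from 0 to 8.54, set as the call begins (- or left out, the last holds). The fingers move at their own pace and stop on an object; FORCE is the grip in N (left out, the last holds). Time passes only in rows, so rows that do not move let the fingers close. It gives the time, the measured TCP pose, the force, the opening and the grip force at its end, in the units of the state.
- monitor.get_obs(): the state, without advancing time (a new reading comes with each control period).
- optics.grab_frame(name): name is "side" or "top" or "wrist"; returns (picture, depth): 480x640x3 uint8, red, green, blue; 480x640 float32, m along the optical axis (not along the pixel's ray), 0 where there is no reading.
- optics.camera_model(name): a dict with "vertical_fov" (degrees; the focal length in pixels is half the picture's height over the tangent of half this angle, whatever the lens; pixels are square), "cx", "cy" (the principal point, pixels), "D" ([k1, k2, p1, p2, k3] as OpenCV has them; the pictures are not rectified), "R" (3x3) and "t" (3): a world point X has camera coordinates R X + t; the wrist camera has in their place "hand_eye" (4x4, takes a point from camera to tool coordinates, whose origin is the TCP and whose axes are the flange's). Camera axes: x right, y down, z forward; pixel columns grow to the right and rows downward; lengths in m; the calibration is good to about 2 mm. A picture is of the moment at which its call begins: read the wrist's pose just before it. camera_model takes no time and is no camera call.
- r.hand_in(): hands the job in; it is judged then, once.
The state is a dict: "clock": time; "joints": joint angles; "qvel": joint speeds; "tau": joint torques, N m; "tcp_pos": TCP position; "orientation": TCP orientation; "contact_force": force on the tool from outside, world axes, zero at the start; "moment": the same for the moment, N m; "grip_width": finger opening in m; "gripper_force": force on a finger pad.
Only numpy, scipy, OpenCV 4.12 (cv2) and the standard library are available. Lean on these libraries where they do the work, as an engineer would, in place of code of your own. Each camera call takes 0.05 s, during which the arm holds its last target. There are 200 camera calls.

## Working session

There is one attempt and no reset: what is moved stays moved. The work goes in short steps, Python scripts to look and compute and a shell command to move; the robot and the scene stay as the last step left them, time stands still between calls to the robot, and variables do not carry over. Pictures are saved under pics/ and viewed, at most 10 in all, crops included, and the job is handed in when it is done.

```bash
mkdir -p pics
python3 - <<'E'
from bench import monitor, optics, r
import cv2
print(monitor.get_obs())
for n in ("top","side"):
    im,d=optics.grab_frame(n); cv2.imwrite(f"pics/{n}0.png",im[:,:,::-1]); print(n,optics.camera_model(n))
print(optics.camera_model("wrist"))
E
```

```text
{'clock': 0.0, 'joints': array([-1.35312818,  0.47783659,  0.02235918,  1.55648669, -0.01154351,
        1.10927969, -0.08307777]), 'qvel': array([ 0.00131248, -0.0006578 , -0.00072713,  0.00084349, -0.00119845,
       -0.00067386,  0.00078677]), 'tau': array([ 4.74536421e-06, -5.96433413e+01,  1.60779387e+00, -2.81204242e+01,
        1.24213859e-02,  9.06727393e-03,  2.61746840e-05]), 'tcp_pos': array([0.2158453 , 0.63891761, 0.23028674]), 'orientation': array([-5.09413396e-01, -3.09981797e+00,  2.94078916e-03]), 'contact_force': array([-0.15813593, -0.31605745, -0.46941389]), 'moment': array([-0.05946131,  0.00175278,  0.03420464]), 'gripper_force': 0.0, 'grip_width': 0.08574938918188928}
top {'vertical_fov': 47.43074853760233, 'cx': 314.7606904183913, 'cy': 227.6756617366471, 'D': array([-0.03417456,  0.        ,  0.        ,  0.        ,  0.        ]), 'R': array([[ 0.01416961, -0.99931061,  0.0343152 ],
       [-0.99643163, -0.01696795, -0.08268071],
       [ 0.08320597, -0.03302119, -0.99598512]]), 't': array([0.08093576, 0.61587884, 1.12446266])}
side {'vertical_fov': 55.92033
[... 196 characters left out ...]
2271e-04],
       [-2.82869815e-01,  5.70432343e-01, -7.71097665e-01],
       [ 3.43761474e-01, -6.90232117e-01, -6.36716321e-01]]), 't': array([0.59964428, 0.17848793, 0.81352241])}
{'vertical_fov': 67.2916342072279, 'cx': 322.9836540202122, 'cy': 229.5304342223356, 'D': array([-0.02668288,  0.        ,  0.        ,  0.        ,  0.        ]), 'hand_eye': array([[ 8.09854733e-05, -9.44864220e-01, -3.27462362e-01,
         8.49218112e-02],
       [ 9.99999825e-01,  2.68162594e-04, -5.26447619e-04,
        -7.90574509e-04],
       [ 5.85234675e-04, -3.27462263e-01,  9.44864077e-01,
        -1.43087679e-01],
       [ 0.00000000e+00,  0.00000000e+00,  0.00000000e+00,
         1.00000000e+00]])}
```

View pics/top0.png

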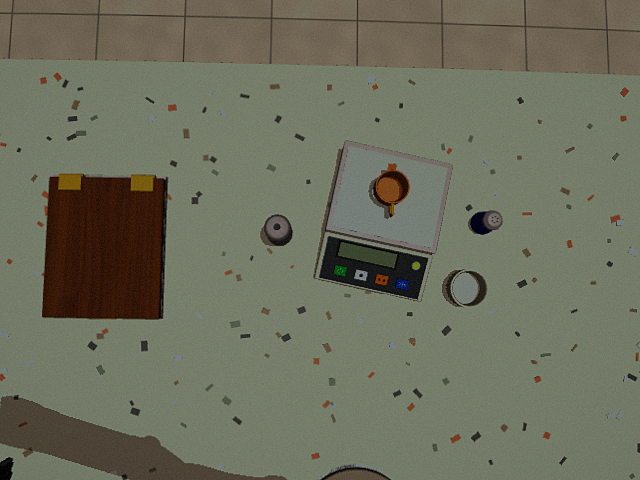

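View pics/side0.png

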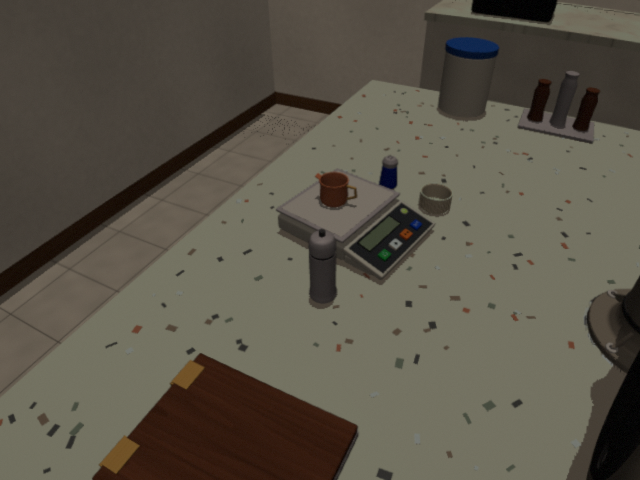

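The top view shows green, white, orange and blue keys at about (340,271), (361,275), (382,280) and (402,285). The mill is at (278,229), the ramekin at (466,288), the shaker at (487,222) and the cup at (391,188). The side view agrees.

```bash
cat > h.py <<'E'
import numpy as np, cv2
from scipy.spatial.transform import Rotation as Rot
from bench import monitor, optics
def K(m):
    f=240/np.tan(np.radians(m["vertical_fov"]/2)); return np.array([[f,0,m["cx"]],[0,f,m["cy"]],[0,0,1]])
def cast(n,uv,z,obs=None):
    m=optics.camera_model(n)
    p=cv2.undistortPoints(np.array([[uv]],float),K(m),np.array(m["D"]))[0,0]; d=np.array([*p,1])
    if n=="wrist":
        T=np.eye(4);T[:3,:3]=Rot.from_rotvec(obs["orientation"]).as_matrix();T[:3,3]=obs["tcp_pos"]; T=T@m["hand_eye"]
        R,c=T[:3,:3],T[:3,3]
    else: R=np.array(m["R"]).T; c=-R@m["t"]
    w=R@d; return c+w*(z-c[2])/w[2]
RNG=dict(green=((50,120,60),(75,255,255)),orange=((5,150,120),(14,255,255)),blue=((105,150,80),(125,255,255)))
def blobs(im,box,minA=15):
    x0,x1,y0,y1=box; hsv=cv2.cvtColor(im,cv2.COLOR_RGB2HSV); out={}
    for k,(a,b) in RNG.items():
        m=cv2.inRange(hsv,a,b); q=np.zeros_like(m); q[y0:y1,x0:x1]=m[y0:y1,x0:x1]
        q=cv2.morphologyEx(q,cv2.MORPH_CLOSE,np.ones((5,5)))
        cs=cv2.findContours(q,0,2)[0]
        if cs:
            c=max(cs,key=cv2.contourArea)
            if cv2.contourArea(c)>minA: out[k]=(np.array(cv2.minAreaRect(c)[0]),cv2.contourArea(c))
    return out
E
python3 - <<'E'
from h import *
np.set_printoptions(precision=4,suppress=True)
for n,box in (("top",(325,420,260,298)),("side",(370,430,215,265))):
    im,d=optics.grab_frame(n)
    b=blobs(im,box)
    for k,(c,a) in b.items(): print(n,k,c,a,cast(n,c,.035))
for k,uv,z in (("mill",(278,229),.15),("ramekin",(466,288),.045),("shaker",(491,220),.085),("cup",(391,188),.12)): print(k,cast("top",uv,z))
print(Rot.from_rotvec(monitor.get_obs()["orientation"]).as_matrix())
E
```

```text
top green [339.75 270.25] 84.0 [0.526  0.0378 0.035 ]
top orange [381.1176 279.0294] 78.0 [ 0.509  -0.0485  0.035 ]
top blue [401.8462 283.7693] 82.0 [ 0.4997 -0.0919  0.035 ]
side green [384.24 253.68] 60.5 [0.5261 0.0393 0.035 ]
side blue [416.  223.5] 33.0 [ 0.4992 -0.0905  0.035 ]
mill [0.6004 0.1633 0.15  ]
ramekin [ 0.4928 -0.2239  0.045 ]
shaker [ 0.6311 -0.2638  0.085 ]
cup [ 0.6866 -0.0538  0.12  ]
[[-0.9474  0.3201 -0.0003]
 [ 0.3201  0.9474 -0.0011]
 [-0.0001 -0.0011 -1.    ]]
```

```bash
python3 -m crank '[[[-1,-1,0],[0,0,-0.06]],[[-2,-2,0],[0,0,-0.06]],[[-3,-2.5,0],[0,0,0]],[[-3,-2.5,0],[0,0,0]],[[-3,-2.5,0],[0,0,0]]]' 0 20
python3 -m crank '[[[-3,-2.5,0],[0,0,0]],[[-3,-2.5,0],[0,0,0]],[[-3,-2.5,0],[0,0,0]],[[-3,-2.5,0],[0,0,0]],[[-3,-2.5,0],[0,0,0]]]'
```

```text
clock: 0.7
tcp_pos: [0.3099, 0.5091, 0.2312]
orientation: [-0.322, -3.125, 0.0]
contact_force: [0.1, 0.2, 0.2]
grip_width: 0.0123
gripper_force: 0.0
clock: 1.2
tcp_pos: [0.4312, 0.356, 0.2313]
orientation: [-0.323, -3.125, -0.0]
contact_force: [0.1, 0.5, -0.5]
grip_width: -0.0001
gripper_force: 0.0
```

```bash
cat >> h.py <<'E'
def go(x,y,z):
    o=monitor.get_obs(); R=Rot.from_rotvec(o["orientation"]).as_matrix()
    return o["clock"],100*R.T@(np.array([x,y,z])-o["tcp_pos"]),"yaw",np.arctan2(-R[0,1],R[1,1]), "tilt",R[:2,2],"F",o["contact_force"]
E
python3 -c "
from h import *
print(go(.522,.039,.12))"
```

```text
(1.2, array([-15.36884678, -29.17789004,  11.13017766]), 'yaw', np.float64(-0.2057930082668448), 'tilt', array([8.23871787e-06, 8.68369176e-05]), 'F', array([ 0.06060155,  0.51057963, -0.49451616]))
```

```bash
python3 -m crank '[[[-2.1,-4,0],[0,0,0]],[[-2.1,-4,0],[0,0,0]],[[-2.1,-4,0],[0,0,0]],[[-2.1,-4,0],[0,0,0]],[[-2.1,-4,0],[0,0,0]]]'
python3 -m crank '[[[-2.1,-4,1],[0,0,0]],[[-1.2,-2,2],[0,0,0]],[[0,0,0],[0,0,0]],[[0,0,0],[0,0,0]]]'
python3 - <<'E'
from h import *
o=monitor.get_obs(); im,d=optics.grab_frame("wrist"); cv2.imwrite("pics/w1.png",im[:,:,::-1])
print(go(.522,.039,.1))
for k,(c,a) in blobs(im,(0,640,0,480),200).items(): print(k,c,a,cast("wrist",c,.036,o))
E
```

```text
clock: 1.7
tcp_pos: [0.4925, 0.1384, 0.2314]
orientation: [0.323, 3.125, 0.0]
contact_force: [1.7, 0.2, -0.3]
grip_width: 0.0002
gripper_force: 0.0
clock: 2.1
tcp_pos: [0.5121, 0.0747, 0.201]
orientation: [-0.324, -3.124, 0.0]
contact_force: [-0.3, 1.0, 0.4]
grip_width: 0.0003
gripper_force: 0.0
(2.15, array([-1.70230505, -3.40883946, 10.14263473]), 'yaw', np.float64(-0.20491468300988563), 'tilt', array([-0.00017787,  0.00054883]), 'F', array([ 0.27995649,  0.70215767, -0.19051579]))
green [288.5 227.5] 565.5 [0.52470281 0.03925838 0.036     ]
blue [143.5 228. ] 529.0 [ 0.49807933 -0.09010128  0.036     ]
```

View pics/w1.png

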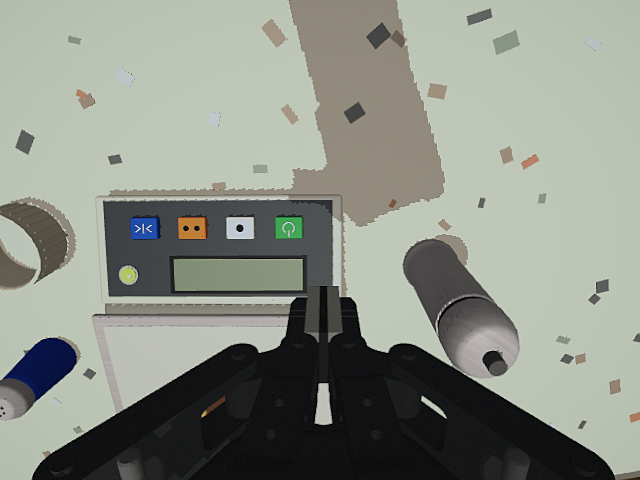

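The wrist view shows blue at (143,228), orange at (192,228), white at (240,228) and green at (288,227). Their positions agree with the top and side views to about 1.5 mm, and the way down is clear. I'm moving over green.

```bash
python3 -m crank '[[[-0.9,-1.7,2],[0,0,0]],[[-0.8,-1.65,3],[0,0,0]],[[0,0,3],[0,0,0]],[[0,0,3],[0,0,0]],[[0,0,2.5],[0,0,0]]]'
python3 -m crank '[[[0,0,1],[0,0,0]],[[0,0,0],[0,0,0]],[[0,0,0],[0,0,0]],[[0,0,0],[0,0,0]]]'
python3 -c "
from h import *
print(go(.5223,.0396,.042))"
```

```text
clock: 2.65
tcp_pos: [0.5223, 0.0406, 0.0655]
orientation: [0.318, 3.125, 0.002]
contact_force: [0.3, -0.3, 0.2]
grip_width: 0.0002
gripper_force: 0.0
clock: 3.05
tcp_pos: [0.5233, 0.039, 0.0577]
orientation: [0.322, 3.123, 0.002]
contact_force: [0.1, -0.4, -0.6]
grip_width: -0.0
gripper_force: 0.0
(3.05, array([0.11526736, 0.03206675, 1.57091076]), 'yaw', np.float64(-0.20534213162529197), 'tilt', array([0.00255212, 0.00075759]), 'F', array([ 0.07091943, -0.3811205 , -0.57387274]))
```

```bash
python3 -m crank '[[[0.1,0,1],[0,0,0]],[[0,0,0.8],[0,0,0]],[[0,0,0],[0,0,0]],[[0,0,0],[0,0,0]]]'
python3 -m crank '[[[0,0,0.3],[0,0,0]],[[0,0,0],[0,0,0]],[[0,0,0],[0,0,0]]]'
python3 -m crank '[[[0,0,0.2],[0,0,0]],[[0,0,0],[0,0,0]],[[0,0,0],[0,0,0]]]'
```

```text
clock: 3.45
tcp_pos: [0.5209, 0.0386, 0.0379]
orientation: [-0.323, -3.124, 0.0]
contact_force: [0.1, -0.1, 0.3]
grip_width: 0.0001
gripper_force: 0.0
clock: 3.75
tcp_pos: [0.5215, 0.0386, 0.0355]
orientation: [0.323, 3.124, 0.0]
contact_force: [2.2, 0.5, 1.4]
grip_width: -0.0
gripper_force: 0.8
clock: 4.05
tcp_pos: [0.5217, 0.0386, 0.0335]
orientation: [0.323, 3.124, 0.0]
contact_force: [0.8, -0.1, 3.0]
grip_width: -0.0
gripper_force: 1.3
```

```bash
python3 -m crank '[[[0,0,0.15],[0,0,0]],[[0,0,0],[0,0,0]],[[0,0,0],[0,0,0]],[[0,0,0],[0,0,0]]]'
```

```text
clock: 4.45
tcp_pos: [0.5215, 0.0388, 0.0319]
orientation: [0.322, 3.124, 0.0]
contact_force: [1.8, -0.8, 4.3]
grip_width: -0.0003
gripper_force: 1.9
```

```bash
python3 -m crank '[[[0,0,0.1],[0,0,0]],[[0,0,0],[0,0,0]],[[0,0,0],[0,0,0]],[[0,0,0],[0,0,0]]]'
```

```text
clock: 4.85
tcp_pos: [0.5217, 0.0387, 0.0316]
orientation: [0.323, 3.124, 0.001]
contact_force: [-0.8, -0.3, 12.5]
grip_width: 0.0007
gripper_force: 5.8
```

The key bottomed out at z≈0.032 (12.5 N). I'm lifting and moving to white.

```bash
python3 -m crank '[[[0,0,-1],[0,0,0]],[[0,0,-1.5],[0,0,0]],[[0,-2.2,0],[0,0,0]],[[0,-2.2,0],[0,0,0]],[[0,0,0],[0,0,0]]]'
python3 -m crank '[[[0,0,0],[0,0,0]],[[0,0,0],[0,0,0]]]'
python3 - <<'E'
from h import *
print(go(.5135,-.0038,.037))
o=monitor.get_obs(); im,d=optics.grab_frame("wrist"); cv2.imwrite("pics/w2.png",im[:,:,::-1])
for k,(c,a) in blobs(im,(0,640,0,480),200).items(): print(k,c,a,cast("wrist",c,.036,o))
E
```

```text
clock: 5.35
tcp_pos: [0.51, -0.0075, 0.0555]
orientation: [-0.329, -3.121, 0.003]
contact_force: [-1.0, -0.3, 0.3]
grip_width: 0.0
gripper_force: 0.0
clock: 5.55
tcp_pos: [0.5119, -0.0034, 0.0556]
orientation: [-0.321, -3.124, -0.001]
contact_force: [-0.1, 0.2, -0.5]
grip_width: -0.0003
gripper_force: 0.0
(5.55, array([-0.16943518, -0.00999696,  1.85511633]), 'yaw', np.float64(-0.20470680930026874), 'tilt', array([-0.0009207,  0.0005334]), 'F', array([-0.08832733,  0.16300281, -0.54542285]))
green [410.5 288.5] 1858.0 [0.52363801 0.03868128 0.036     ]
orange [238.5 290.5] 1759.5 [ 0.50701387 -0.04705785  0.036     ]
blue [153.5 290. ] 1773.0 [ 0.49803633 -0.08969842  0.036     ]
```

View pics/w2.png

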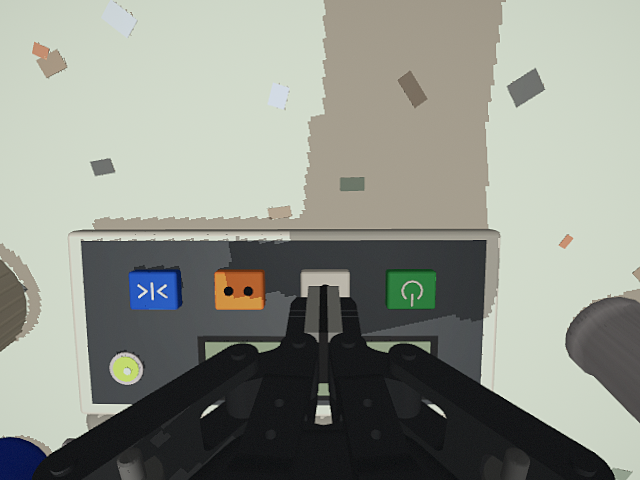

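The fingers are centred over the white key (325,290), and green is back up. I'm pressing.

```bash
python3 -m crank '[[[-0.1,0,1],[0,0,0]],[[0,0,0.7],[0,0,0]],[[0,0,0.3],[0,0,0]],[[0,0,0.2],[0,0,0]],[[0,0,0],[0,0,0]]]'
python3 -m crank '[[[0,0,0.15],[0,0,0]],[[0,0,0.05],[0,0,0]],[[0,0,0],[0,0,0]],[[0,0,0],[0,0,0]]]'
```

```text
clock: 6.1
tcp_pos: [0.5132, -0.0043, 0.0336]
orientation: [-0.322, -3.125, -0.0]
contact_force: [0.2, 1.1, 2.6]
grip_width: -0.0003
gripper_force: 1.3
clock: 6.5
tcp_pos: [0.5135, -0.0044, 0.0321]
orientation: [0.322, 3.124, 0.001]
contact_force: [0.1, 2.4, 4.1]
grip_width: 0.0003
gripper_force: 2.3
```

```bash
python3 -m crank '[[[0,0,0.1],[0,0,0]],[[0,0,0],[0,0,0]],[[0,0,0],[0,0,0]],[[0,0,0],[0,0,0]]]'
python3 -m crank '[[[0,0,-1],[0,0,0]],[[0,0,-1.6],[0,0,0]],[[0,-2.9,0],[0,0,0]],[[0,-2.9,0],[0,0,0]],[[0,-3,0],[0,0,0]]]'
python3 -m crank '[[[0,0,0],[0,0,0]],[[0,0,0],[0,0,0]],[[0,0,0],[0,0,0]]]'
python3 -c "
from h import *
print(go(.4955,-.0896,.0365))"
```

```text
clock: 6.9
tcp_pos: [0.5136, -0.0043, 0.0317]
orientation: [0.323, 3.124, 0.001]
contact_force: [-3.1, 2.7, 12.3]
grip_width: -0.0002
gripper_force: 6.5
clock: 7.4
tcp_pos: [0.4946, -0.0919, 0.0569]
orientation: [-0.322, -3.125, 0.001]
contact_force: [0.7, -0.2, 0.5]
grip_width: 0.0001
gripper_force: 0.0
clock: 7.7
tcp_pos: [0.4952, -0.09, 0.0567]
orientation: [-0.321, -3.125, -0.0]
contact_force: [0.2, 0.4, -0.7]
grip_width: 0.0006
gripper_force: 0.0
(7.7, array([-0.01976409,  0.04005902,  2.02192913]), 'yaw', np.float64(-0.2048779649421129), 'tilt', array([-0.00025466,  0.00033118]), 'F', array([ 0.2348923 ,  0.38083043, -0.66178111]))
```

White bottomed out and was released. The hand is now over blue.

```bash
python3 -m crank '[[[0,0,1.1],[0,0,0]],[[0,0,0.7],[0,0,0]],[[0,0,0.3],[0,0,0]],[[0,0,0.2],[0,0,0]],[[0,0,0.1],[0,0,0]]]'
python3 -m crank '[[[0,0,0.1],[0,0,0]],[[0,0,0],[0,0,0]],[[0,0,0],[0,0,0]],[[0,0,0],[0,0,0]]]'
```

```text
clock: 8.2
tcp_pos: [0.4953, -0.0901, 0.0326]
orientation: [-0.322, -3.125, -0.001]
contact_force: [-0.6, 1.9, 2.8]
grip_width: -0.0001
gripper_force: 1.6
clock: 8.6
tcp_pos: [0.4954, -0.0905, 0.032]
orientation: [0.322, 3.125, 0.001]
contact_force: [-0.2, 2.5, 3.8]
grip_width: 0.0002
gripper_force: 2.1
```

```bash
python3 -m crank '[[[0,0,0.12],[0,0,0]],[[0,0,0],[0,0,0]],[[0,0,0],[0,0,0]],[[0,0,0],[0,0,0]]]'
python3 -m crank '[[[0,0,-1],[0,0,0]],[[0,0,-3],[0,0,0]],[[0,0,-4],[0,0,0]],[[0,0,-4],[0,0,0]],[[0,0,-4],[0,0,0]]]'
python3 -m crank '[[[0,0,-2],[0,0,0]],[[0,0,0],[0,0,0]],[[0,0,0],[0,0,0]],[[0,0,0],[0,0,0]],[[0,0,0],[0,0,0]]]'
python3 - <<'E'
from h import *
im,d=optics.grab_frame("side"); cv2.imwrite("pics/s9.png",im[:,:,::-1])
print(monitor.get_obs()["qvel"])
E
```

```text
clock: 9.0
tcp_pos: [0.4955, -0.0905, 0.0315]
orientation: [0.323, 3.124, 0.001]
contact_force: [-2.2, 3.9, 13.5]
grip_width: 0.0001
gripper_force: 7.3
clock: 9.5
tcp_pos: [0.4944, -0.0917, 0.192]
orientation: [-0.325, -3.124, 0.001]
contact_force: [1.2, 0.6, -0.8]
grip_width: -0.0
gripper_force: 0.0
clock: 10.0
tcp_pos: [0.4943, -0.0908, 0.2093]
orientation: [-0.323, -3.122, 0.001]
contact_force: [1.0, -0.5, 0.3]
grip_width: 0.0001
gripper_force: 0.0
[-6.82297670e-04 -3.71764723e-03 -6.36878361e-05 -6.55588861e-03
  5.09748135e-04  1.43876681e-03 -1.00616297e-04]
```

View pics/s9.png

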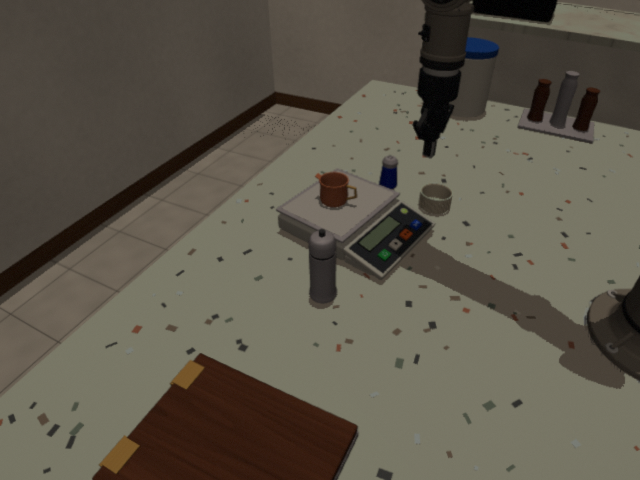

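The side view shows the hand clear at (430,150). The cup (335,190), mill (322,265), shaker (390,172) and ramekin (435,198) are all where they were.

```bash
python3 -c "
from bench import r
print(r.hand_in())"
```

```text
the job is handed in; nothing more can be done
None
```

I pressed green, white and blue in that order, each to its stop and released before the next, touched nothing else, and handed the job in at about 10 s with the hand clear; no verdict came back.

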